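# Load a dead-weight pressure tester and float its piston

## Task

Get the dead-weight tester ready for a gauge reading: lift the dust cap off the spindle and put it in the white tray, close the release valve (lever a quarter turn clockwise), and thread all the ring weights lying on the bench onto the spindle in order of size, largest at the bottom, each lying flat on the one below. Only then crank the capstan clockwise, spoke after spoke, about two full turns, until the dark flange under the carrier plate stands level with the white pointer, and let go. Leave the other things on the bench where they are.

Things in the scene. Friction and masses are not known exactly. Their poses are not given: they have to be found in the camera images.
- weight_66_center (a point): Centre (half-way up) of the 66 mm ring weight: flat plain steel ring, 66 mm outside diameter, 16 mm bore, 10 mm thick, about 253 g, lying flat on the worktop; z along its axis. Absent in some starts.
- weight_58_center (a point): Centre (half-way up) of the 58 mm ring weight: flat plain steel ring, 58 mm outside diameter, 16 mm bore, 10 mm thick, about 192 g, lying flat on the worktop; z along its axis. Absent in some starts.
- weight_50_center (a point): Centre (half-way up) of the 50 mm ring weight: flat plain steel ring, 50 mm outside diameter, 16 mm bore, 10 mm thick, about 138 g, lying flat on the worktop; z along its axis. Absent in some starts.
- weight_42_center (a point): Centre (half-way up) of the 42 mm ring weight: flat plain steel ring, 42 mm outside diameter, 16 mm bore, 10 mm thick, about 93 g, lying flat on the worktop; z along its axis. Absent in some starts.
- weight_34_center (a point): Centre (half-way up) of the 34 mm ring weight: flat plain steel ring, 34 mm outside diameter, 16 mm bore, 10 mm thick, about 55 g, lying flat on the worktop; z along its axis. Absent in some starts.
- carrier_plate (a point): Centre of the top face of the weight carrier, a steel plate 42 mm across on the piston, 106 mm above the worktop at the start. Weights stack on it round the vertical spindle in its middle: 12 mm diameter, 50 mm high above the plate, the last 10 mm tapering to 5 mm. It rises with the piston. z up, x away from the robot, y to the tester's left, turned with the tester.
- float_flange (a point): Mid-height of the dark flange (36 mm across, 4 mm thick) on the piston rod below the carrier plate, on the piston's axis. Starts 10 mm below the pointer. Plate, spindle and flange rise together, 5 mm per full clockwise turn of the capstan (13 mm at most), and stay where they are left.
- float_pointer (a point): Tip of the white horizontal pointer on a thin post (top 90 mm above the worktop) just left of the piston, fixed to the tester. The weights float properly when the flange is level with it.
- capstan (a joint): Angle of the capstan, rad, 0 at the start, growing clockwise seen from above, stop at 16 (two full turns = 12.57 bring the flange level with the pointer). It turns stiffly (about 2 N at a ball), has no spring, stays where it is left and can be turned back.
- capstan_axis (a point): Point on the capstan's vertical axis, at the height of the ball centres. The capstan is a hub (38 mm across, top 6 mm below this point) with three spokes 9 mm thick, 120 degrees apart, rising outward to three black balls. Same axes as carrier_plate.
- ball_0 (a point): Centre of a capstan ball, 25 mm diameter, 68 mm from the capstan's axis and about 112 mm above the worktop; its spoke comes from the hub side. The tester's top lies 62 mm below it.
- ball_1 (a point): Centre of a capstan ball, 25 mm diameter, 68 mm from the capstan's axis and about 112 mm above the worktop; its spoke comes from the hub side. The tester's top lies 62 mm below it.
- ball_2 (a point): Centre of a capstan ball, 25 mm diameter, 68 mm from the capstan's axis and about 112 mm above the worktop; its spoke comes from the hub side. The tester's top lies 62 mm below it.
- valve (a joint): Angle of the release valve's lever, rad: 0 open (lever points towards the front, the robot's side), 1.57 closed (lever points to the tester's left, towards the piston side); grows clockwise seen from above. Starts at 0 to 0.35, turns with about 1 N at the pin and stays where it is left.
- valve_pin (a point): Point on the upright black pin at the end of the valve lever, 10 mm below the pin's top (pin 12 mm diameter, 24 mm tall, standing on the flat lever), 45 mm from the valve's axis.
- valve_axis (a point): Point on the vertical axis of the valve lever, at the same height as valve_pin. Same axes as carrier_plate.
- dust_cap_center (a point): Centre (half-way up) of the grey plastic dust cap: a cylinder 28 mm diameter, 58 mm tall, closed on top, 20 mm bore; at the start it stands loosely over the spindle on the carrier plate. 30 g.
- tray_in (a point): Centre of the inner floor of the empty white tray: outside 150 x 120 x 26 mm, walls 4 mm, inside 142 (its x) x 112 (its y) x 22 mm deep; fixed on the worktop; x and y along its sides.
- tester: The grey dead-weight pressure tester: base 250 (its x) x 330 (its y) mm, top 50 mm above the worktop, fixed. Origin under the middle of the base, z up. Piston 100 mm to the left (+y), capstan 100 mm to the right (-y), valve lever in front, dial gauge (top 145 mm above the worktop) 90 mm behind the middle.
- tape_white: roll of white tape, 62 mm across and 19 mm high, lying flat. A bystander, to be left where it is; origin under its middle.
- petri_dishes: taped pair of clear culture dishes, 62 mm across and 30 mm high. A bystander, to be left where it is; origin under its middle.
- tube_blue: 15 ml conical tube with a blue cap, 125 x 24 mm, lying. A bystander, to be left where it is; origin under its middle.

How it is judged:
On the way, in this order (a step that is already met when the one before it is completed fails the run):
1. the dust cap is off the spindle and in the tray (x of dust_cap_center in the frame of tray_in between -0.068 and 0.068 m and y of dust_cap_center in the frame of tray_in between -0.053 and 0.053 m and z of dust_cap_center in the frame of tray_in below 0.05 m), for 0.2 s.
2. the valve is closed and all weights that are there lie flat on the carrier, larger below smaller, with the capstan still unturned (less than 0.8 rad) (value of joint valve above 1.35 rad and horizontal distance between each of weight_66_center, weight_58_center, weight_50_center, weight_42_center, weight_34_center and carrier_plate below 0.004 m and z of weight_66_center in the frame of carrier_plate between 0.002 and 0.045 m and angle between each of weight_66_center, weight_58_center, weight_50_center, weight_42_center, weight_34_center's own z axis and vertical below 0.06 rad and z of weight_58_center in the frame of carrier_plate between 0.002 and 0.045 m and z of weight_50_center in the frame of carrier_plate between 0.002 and 0.045 m and z of weight_42_center in the frame of carrier_plate between 0.002 and 0.045 m and z of weight_34_center in the frame of carrier_plate between 0.002 and 0.045 m and z of each of weight_58_center, weight_50_center, weight_42_center, weight_34_center in the frame of weight_66_center above 0.006 m and z of each of weight_50_center, weight_42_center, weight_34_center in the frame of weight_58_center above 0.006 m and z of each of weight_42_center, weight_34_center in the frame of weight_50_center above 0.006 m and z of weight_34_center in the frame of weight_42_center above 0.006 m and linear speed of each of weight_66, weight_58, weight_50, weight_42, weight_34 below 0.03 m/s and value of joint capstan below 0.8 rad), for 0.2 s.
3. the capstan has been cranked until the flange is level with the pointer (z of float_flange in the frame of float_pointer between -0.002 and 0.002 m), for 0.2 s.
At the end, for the whole second after the job is handed in: Cap inside the tray; valve over 1.35 rad; every weight present on the spindle (within 4 mm of its axis, within 0.06 rad of flat), larger below smaller; flange within 2 mm of the pointer's height; weights and capstan at rest (all of step 1 and all of step 3 and value of joint valve above 1.35 rad and horizontal distance between each of weight_66_center, weight_58_center, weight_50_center, weight_42_center, weight_34_center and carrier_plate below 0.004 m and z of weight_66_center in the frame of carrier_plate between 0.002 and 0.045 m and angle between each of weight_66_center, weight_58_center, weight_50_center, weight_42_center, weight_34_center's own z axis and vertical below 0.06 rad and z of weight_58_center in the frame of carrier_plate between 0.002 and 0.045 m and z of weight_50_center in the frame of carrier_plate between 0.002 and 0.045 m and z of weight_42_center in the frame of carrier_plate between 0.002 and 0.045 m and z of weight_34_center in the frame of carrier_plate between 0.002 and 0.045 m and z of each of weight_58_center, weight_50_center, weight_42_center, weight_34_center in the frame of weight_66_center above 0.006 m and z of each of weight_50_center, weight_42_center, weight_34_center in the frame of weight_58_center above 0.006 m and z of each of weight_42_center, weight_34_center in the frame of weight_50_center above 0.006 m and z of weight_34_center in the frame of weight_42_center above 0.006 m and linear speed of each of weight_66, weight_58, weight_50, weight_42, weight_34 below 0.03 m/s and velocity of joint capstan between -0.05 and 0.05 rad/s); the robot touches nothing.
It fails at once if the petri dishes was pushed more than 6 cm away (distance of petri_dishes from where it was at the start of the episode above 0.06 m).
It fails at once if the tube blue was pushed more than 6 cm away (distance of tube_blue from where it was at the start of the episode above 0.06 m).
Of weight_66, weight_58, weight_50, weight_42, weight_34 only 3 to 4 are there at a start; the rules pass over those that are not, and their reading is None.
At some moment in a run one of weight_66, weight_58, weight_50, weight_42, weight_34 may be knocked a few centimetres aside while the robot is not near it.
Once in a run the grip may slacken for a moment while it holds something.
It also fails if it takes over 210 s, if anything falls off the work surface, if the arm or the gripper's body presses on something with over 40 N, if the wrist force passes 120 N, or if a joint passes its speed limit or range.

## Robot

A 7-joint arm with a two-finger parallel gripper is mounted at the origin on a cart in front of the work surface, level with it; the furniture and walls round the work are solid. World frame = base frame: x ahead of the robot, y to its left, z up, the work surface at z = 0. Lengths are in m, angles in rad, forces in N, time in s.
With the tool pointing down it reaches from about 0.375 to 0.925 m from the base axis. Payload 3.1 kg.
Tool frame: the origin (TCP) lies at the very end of the fingers, on their centre line; the grasp point (between the pads) lies 19 mm behind it (r.hold_point_z is the distance from the TCP to the grasp point, in m); z points along the fingers, y is the line along which they close (so a half turn about z gives the same grasp; the last joint's range is limited). The gripper opens to 85 mm and grips with 20 to 120 N. Pads are 22 mm wide; open, the fingers measure 114 mm over their backs; the gripper's body (76 mm by 85 mm) begins 54 mm behind the grasp point. The pads swing forward as they close: fully open they stand 13 mm farther back than shut.
Start: joints at [1.116, 0.383, 0.044, 1.598, -0.018, 1.161, -0.05], TCP at [0.227, -0.609, 0.231] pointing down, gripper open.
Joint ranges: [-2.61, 2.61], [-0.41, 2.15], [-1.48, 1.57], [0, 2.5], [-1.57, 4.71], [0.05, 1.97], [-2.85, 2.85]. Speed limits (rad/s): [2.79, 2.79, 3.14, 3.14, 3.14, 3.14, 3.14].

## Interface

Orientations are given as a 3x3 rotation matrix whose columns are the frame's x, y, z axes.
In Python, from cell import r, imaging gives the robot as it stands.
- The arm moves only by the tool send_rows, never from a script. Its argument "plan" is a list that holds one entry, the list of rows, each a list of 4 numbers: the shift along the world's x, y, z in mm, then the turn about the world's z in rad. In form: [[[tx, ty, tz, twist], ...]]. A call has 1 to 10 rows; each row shifts and turns the commanded pose from where the row before left it; what a row does not reach is not made up. A row lasts 1/8 s, in which the tool goes at most 62.5 mm and 10.7 degrees, less where a joint would pass 70% of its speed; a pose out of reach is approached as far as the arm can. A call with a gripper value outside its range is refused whole. "claw" is the closure, from 0 (fully open) to 1 (shut), set as the call begins (left out, the last holds). The fingers move at their own pace and stop on an object; "force" is the grip in N (left out, the last holds). Time passes only in rows, so rows that do not move let the fingers close. It gives the time, the measured TCP pose, the force, the opening and the grip force at its end, in the units of the state.
- r.sense(): the state, without advancing time (a new reading comes with each control period).
- imaging.camera(name): name is "scene" or "top" or "wrist"; returns a dict with "img" (384x512x3 uint8, red, green, blue), "K" (3x3 intrinsics, pixels), "extrinsics" (4x4, takes a point from camera to world coordinates); the wrist camera has in their place "mount" (4x4, takes a point from camera to tool coordinates, whose origin is the TCP and whose axes are the flange's). Camera axes: x right, y down, z forward; pixel columns grow to the right and rows downward; lengths in m; the calibration is good to about 2 mm. A picture is of the moment at which its call begins: read the wrist's pose just before it. There is no depth.
- r.hand_in(): hands the job in; it is judged then, once.
The state is a dict: "time_s": time; "q": joint angles; "dq": joint speeds; "joint_efforts": joint torques, N m; "ee_pos": TCP position; "tool_rot": TCP orientation; "contact_force": force on the tool from outside, world axes, zero at the start; "wrist_torque": the same for the moment, N m; "finger_gap": finger opening in m; "finger_force": force on a finger pad.
Only numpy, scipy, OpenCV 4.12 (cv2) and the standard library are available. Lean on these libraries where they do the work, as an engineer would, in place of code of your own. Each camera call takes 0.05 s, during which the arm holds its last target. There are 200 camera calls.

## Working session

There is one attempt and no reset: what is moved stays moved. The work goes in short steps, Python scripts to look and compute and a tool call to move; the robot and the scene stay as the last step left them, time stands still between calls to the robot, and variables do not carry over. Pictures are saved under pics/ and viewed, at most 14 in all, crops included, and the job is handed in when it is done.

Besides the shell and the picture viewer there is one more tool, called after "Request:" as a command line: name --argument value ..., lists and objects as JSON in quotes. send_rows: Moves the arm, as the interface text tells. Its arguments: {"type":"object","properties":{"plan":{"type":"array","items":{"type":"array","items":{"type":"array","items":{"type":"number"}}}},"claw":{"type":"number"},"force":{"type":"number"}},"required":["plan"]}

```bash
mkdir -p pics; ls
cat > h.py <<'E'
from cell import r, imaging
import numpy as np, cv2
def snap(name,fn):
    s=r.sense(); c=imaging.camera(name)
    if 'extrinsics' in c: T=np.array(c['extrinsics'])
    else:
        W=np.eye(4);W[:3,:3]=s['tool_rot'];W[:3,3]=s['ee_pos'];T=W@np.array(c['mount'])
    cv2.imwrite('pics/'+fn+'.png',c['img'][:,:,::-1]); np.savez('pics/'+fn+'.npz',K=c['K'],T=T)
def load(fn): d=np.load('pics/'+fn+'.npz');return d['K'],d['T']
def px2w(fn,u,v,z):
    K,T=load(fn);d=T[:3,:3]@np.linalg.solve(K,[u,v,1.]);o=T[:3,3];return o+d*(z-o[2])/d[2]
def w2px(fn,p):
    K,T=load(fn);q=K@(T[:3,:3].T@(np.array(p)-T[:3,3]));return q[:2]/q[2]
E
python3 - <<'E'
from h import *
s=r.sense();print({k:np.round(v,3).tolist() for k,v in s.items()},r.hold_point_z)
for n in ('scene','top','wrist'): snap(n,n+'0')
for n in ('scene0','top0','wrist0'):
    K,T=load(n);print(K[0,0],K[:2,2],T.round(3).tolist())
a=[cv2.imread(f'pics/{n}0.png') for n in ('top','scene')]
for n,i in zip('ts',a): cv2.imwrite(f'pics/{n}big.png',cv2.resize(i,(800,600),interpolation=cv2.INTER_CUBIC))
E
```

```text
pics
{'time_s': 0.0, 'q': [1.116, 0.384, 0.044, 1.6, -0.018, 1.161, -0.05], 'dq': [-0.0, 0.0, 0.002, 0.0, -0.0, 0.001, -0.0], 'joint_efforts': [0.001, -43.346, 1.025, -24.951, 0.011, 0.011, -0.0], 'ee_pos': [0.227, -0.608, 0.23], 'tool_rot': [[0.937, 0.349, -0.001], [0.349, -0.937, 0.002], [-0.0, -0.003, -1.0]], 'contact_force': [-0.642, 0.626, 0.505], 'wrist_torque': [-0.007, -0.037, 0.022], 'finger_force': 0.0, 'finger_gap': 0.085} 0.0187
356.1085186374614 [253.42324927 192.46467414] [[-0.889, -0.303, 0.343, 0.23], [-0.457, 0.619, -0.639, 0.681], [-0.019, -0.725, -0.689, 0.85], [0.0, 0.0, 0.0, 1.0]]
368.4311801727264 [256.0634827  183.98894285] [[-0.016, -0.989, 0.148, 0.389], [-1.0, 0.016, 0.003, -0.015], [-0.006, -0.148, -0.989, 1.548], [0.0, 0.0, 0.0, 1.0]]
291.2373789695957 [247.72177438 194.62470736] [[0.348, -0.889, -0.296, 0.302], [-0.937, -0.332, -0.107, -0.581], [-0.003, 0.315, -0.949, 0.373], [0.0, 0.0, 0.0, 1.0]]
```

View pics/tbig.png

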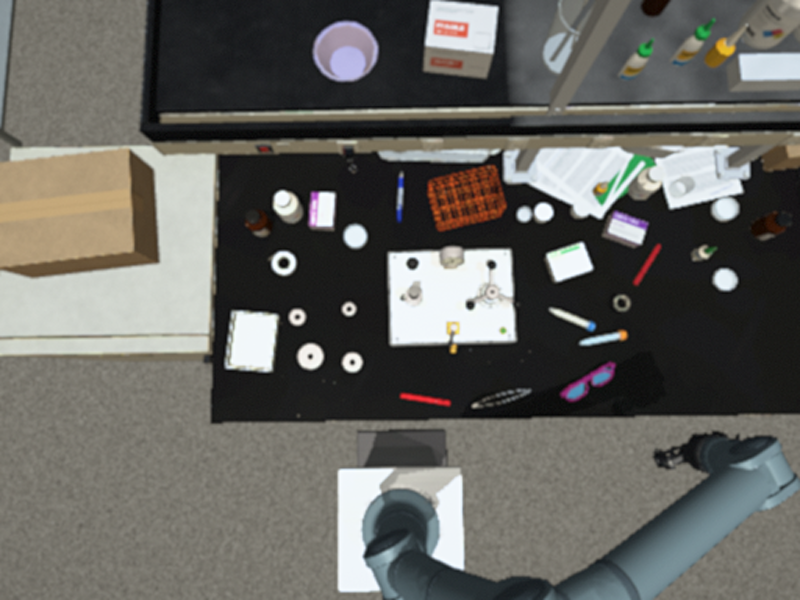

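View pics/sbig.png

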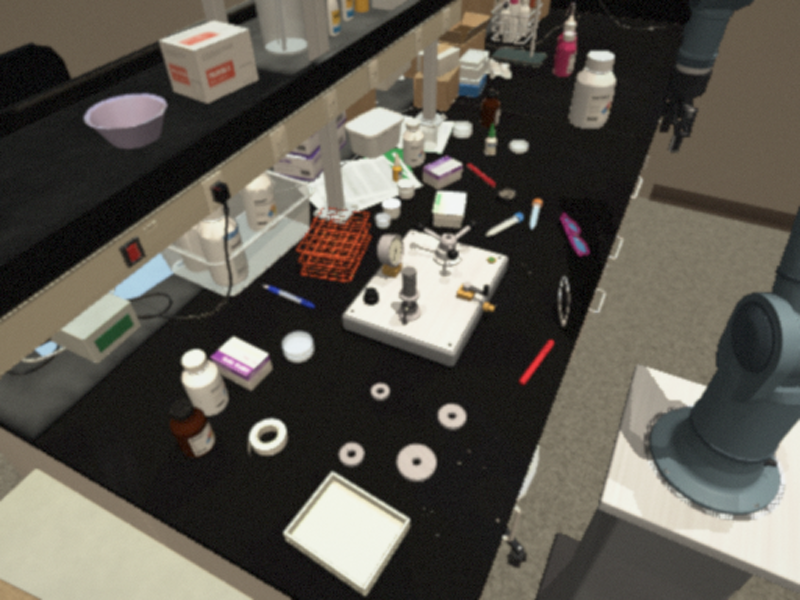

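Top view (scaled 1.56x): four rings at about (310,356), (352,362), (297,317) and (349,309); tray at (252,341); tester spans (388..518, 249..345) with yaw near 0. The piston is at (412,293), the capstan at (490,293) and the valve pin at (453,348).

Run:
```python
from h import *
img=cv2.imread('pics/top0.png');g=cv2.cvtColor(img,cv2.COLOR_BGR2GRAY)
n,l,st,ce=cv2.connectedComponentsWithStats((g>90).astype(np.uint8))
for i in range(1,n):
    u,v=ce[i]
    if st[i,4]>20 and 140<u<340 and 140<v<260: print(ce[i].round(1),st[i],px2w('top0',u,v,.01)[:3].round(4), 'eqd',2*np.sqrt(st[i,4]/np.pi)*4)
f=1.5625
for nm,(u,v),z in [('c',(388,250),.05),('c',(513,249),.05),('c',(518,343),.05),('c',(389,345),.05),('hub',(490,292),.106),('cap',(410,290),.16),('pin',(453,349),.08),('tray',(252,341),.026)]:
    print(nm,px2w('top0',u/f,v/f,z).round(3))
```

```text
[197.2 243.4] [    0     0   512   384 91690] [0.3754 0.2362 0.01  ] eqd 1366.70894549947
[227.  150.7] [220 143  15  16 197] [0.7652 0.1116 0.01  ] eqd 63.35022529561543
[166.9 148.7] [163 147   8   4  21] [0.7787 0.3698 0.01  ] eqd 20.683531783305643
[288.5 189.9] [ 248  157   83   69 4867] [ 0.5918 -0.1464  0.01  ] eqd 314.88046911108444
[181.  167.9] [173 160  17  17 189] [0.6936 0.3076 0.01  ] eqd 62.050595349916925
[222.9 197.5] [219 193   9  10  71] [0.5643 0.1295 0.01  ] eqd 38.03156745151513
[189.9 202.5] [185 197  11  12 100] [0.5453 0.2682 0.01  ] eqd 45.1351666838205
[160.8 218.1] [ 144  198   35   41 1177] [0.482  0.3892 0.01  ] eqd 154.84717338864337
[198.2 227.6] [190 219  18  18 240] [0.4399 0.2326 0.01  ] eqd 69.92309955789307
[225.  231.5] [219 225  13  14 145] [0.4224 0.1212 0.01  ] eqd 54.34993784527796
[334.7 250.2] [331 249   8   5  25] [ 0.3389 -0.329   0.01  ] eqd 22.56758334191025
[271.4 255.2] [257 253  30   6  57] [ 0.3229 -0.0687  0.01  ] eqd 34.07630356711932
c [0.715 0.02  0.05 ]
c [ 0.712 -0.312  0.05 ]
c [ 0.463 -0.314  0.05 ]
c [0.463 0.021 0.05 ]
hub [ 0.59  -0.238  0.106]
cap [ 0.59  -0.035  0.16 ]
pin [ 0.449 -0.142  0.08 ]
tray [0.48  0.383 0.026]
```

Request:
send_rows --plan '[[[25, 56, 12, -0.036], [25, 56, 12, -0.036], [25, 56, 12, -0.036], [25, 56, 12, -0.036], [25, 56, 12, -0.036], [25, 56, 12, -0.036], [25, 56, 12, -0.036], [25, 56, 12, -0.036], [25, 56, 12, -0.036], [25, 50, 12, -0.036]]]'

```text
time_s: 1.4
ee_pos: [0.4773, -0.0528, 0.3516]
tool_rot: [[1.0, -0.003, 0.0], [-0.003, -1.0, -0.0], [0.0, 0.0, -1.0]]
contact_force: [0.7, -1.3, -0.7]
finger_gap: 0.0851
finger_force: 0.0
```

Run:
```python
from h import *
s=r.sense();print({k:np.round(s[k],3).tolist() for k in('time_s','q','ee_pos','tool_rot')})
snap('wrist','w1')
cv2.imwrite('pics/w1b.png',cv2.resize(cv2.imread('pics/w1.png'),(800,600),interpolation=cv2.INTER_CUBIC))
```

```text
{'time_s': 1.4, 'q': [0.493, -0.011, -0.461, 1.813, -0.005, 1.338, -1.541], 'ee_pos': [0.477, -0.053, 0.352], 'tool_rot': [[1.0, -0.003, 0.0], [-0.003, -1.0, -0.0], [0.0, 0.0, -1.0]]}
```

View pics/w1b.png

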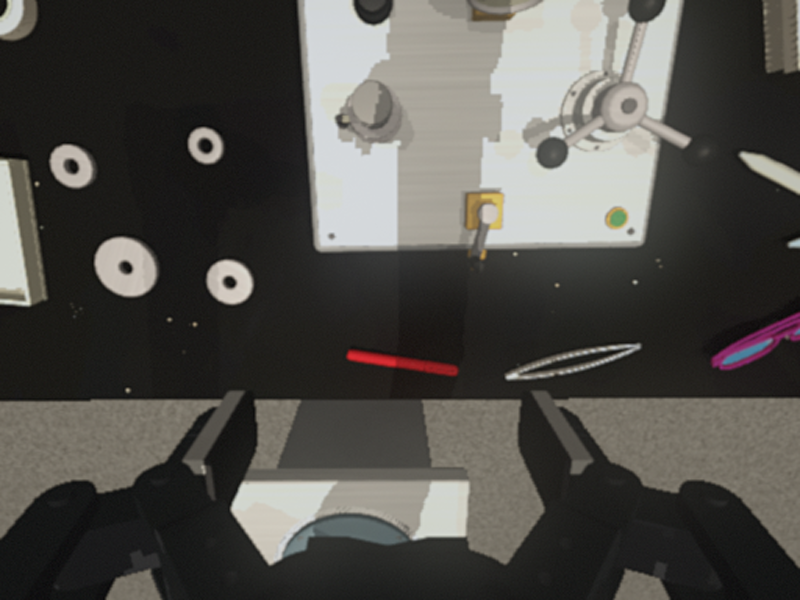

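The wrist view shows rings at (126,267), (230,282), (72,166) and (206,146), the cap top at (372,100) and the hub at (626,105). Balls are at (551,152), (703,150) and (646,3). The valve axis is at (489,213) and its pin near (478,262).

Run:
```python
from h import *
f=1.5625
P=lambda u,v,z:px2w('w1',u/f,v/f,z).round(4)
img=cv2.imread('pics/w1.png');g=cv2.cvtColor(img,cv2.COLOR_BGR2GRAY)
n,l,st,ce=cv2.connectedComponentsWithStats((g>90).astype(np.uint8))
for u,v in [(112,267),(216,282),(60,166),(194,146)]:
    i=l[int(v/f),int(u/f)]; cs,_=cv2.findContours((l==i).astype(np.uint8),cv2.RETR_EXTERNAL,cv2.CHAIN_APPROX_NONE)
    c=max(cs,key=len)[:,0].astype(float)
    w=np.array([px2w('w1',a,b,.01)[:2] for a,b in c],np.float32)
    (cx,cy),rr=cv2.minEnclosingCircle(w); print('ring',round(cx,4),round(cy,4),round(2000*rr,1))
print('corners',P(312,250,.05),P(643,245,.05),P(303,0,.05),P(683,0,.05))
print('hub',P(627,105,.106));B=[P(551,152,.112),P(703,150,.112),P(646,3,.112)];print(B)
A=np.array([[2*b[0],2*b[1],1] for b in B]);x=np.linalg.solve(A,[b[0]**2+b[1]**2 for b in B]);print('axis',x[:2],np.sqrt(x[2]+x[0]**2+x[1]**2))
print('cap',P(372,100,.164));print('valve',P(489,211,.075),P(479,258,.09))
i=img[100:185,270:360];cv2.imwrite('pics/v.png',cv2.resize(np.clip(i.astype(float)*1.6,0,255).astype(np.uint8),None,fx=6,fy=6,interpolation=cv2.INTER_CUBIC))
```

```text
ring 0.4413 0.2324 68.1
ring 0.4239 0.1207 52.0
ring 0.5471 0.2682 43.5
ring 0.5664 0.129 35.1
corners [0.4672 0.0206 0.05  ] [ 0.4707 -0.3065  0.05  ] [0.6808 0.0162 0.05  ] [ 0.6794 -0.3042  0.05  ]
hub [ 0.593 -0.243  0.106]
[array([ 0.5582, -0.185 ,  0.112 ]), array([ 0.5592, -0.306 ,  0.112 ]), array([ 0.6607, -0.2428,  0.112 ])]
axis [ 0.59178487 -0.24522657] 0.06895783775486125
cap [ 0.5916 -0.0442  0.164 ]
valve [ 0.5075 -0.1467  0.075 ] [ 0.4673 -0.1371  0.09  ]
```

View pics/v.png

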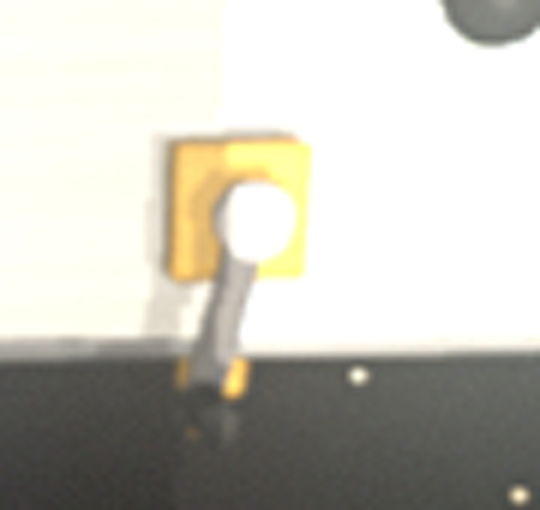

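Request:
send_rows --plan '[[[57, 4.3, -10, 0], [57.3, 4.3, -40, 0], [0, 0, -50, 0], [0, 0, -50, 0], [0, 0, -40, 0], [0, 0, -33.6, 0], [0, 0, 0, 0]]]'

```text
time_s: 2.33
ee_pos: [0.5817, -0.0473, 0.1283]
tool_rot: [[1.0, -0.003, -0.008], [-0.003, -1.0, 0.001], [-0.008, -0.001, -1.0]]
contact_force: [0.2, 0.6, -0.1]
finger_gap: 0.085
finger_force: 0.0
```

Request:
send_rows --plan '[[[0, 0, 0, 0], [0, 0, 0, 0], [0, 0, 0, 0], [0, 0, 0, 0], [0, 0, 0, 0], [0, 0, 0, 0], [0, 0, 0, 0], [0, 0, 0, 0]]]' --claw 1 --force 30

```text
time_s: 3.32
ee_pos: [0.5864, -0.0466, 0.1335]
tool_rot: [[1.0, -0.003, 0.003], [-0.003, -1.0, -0.0], [0.003, 0.0, -1.0]]
contact_force: [0.1, 0.7, 5.7]
finger_gap: 0.0267
finger_force: 29.6
```

Request:
send_rows --plan '[[[0, 0, 30, 0], [0, 0, 40, 0], [0, 0, 30, 0], [-13, 54, 0, 0], [-13, 54, 0, 0], [-13, 54, 0, 0], [-13, 54, 0, 0], [-13, 54, 0, 0], [-13, 54, 0, 0], [-13, 54, 0, 0]]]' --force 50

```text
time_s: 4.58
ee_pos: [0.4936, 0.3319, 0.2314]
tool_rot: [[1.0, -0.004, -0.0], [-0.004, -1.0, -0.001], [-0.0, 0.001, -1.0]]
contact_force: [0.4, -0.1, -0.2]
finger_gap: 0.0263
finger_force: 50.2
```

Request:
send_rows --plan '[[[-13, 54, 0, 0], [0, 0, -10, 0], [0, 0, -40, 0], [0, 0, -50, 0], [0, 0, 0, 0], [0, 0, 0, 0]]]'

```text
time_s: 5.32
ee_pos: [0.4821, 0.3851, 0.1331]
tool_rot: [[1.0, -0.004, 0.001], [-0.004, -1.0, 0.001], [0.001, -0.001, -1.0]]
contact_force: [-0.1, -0.3, 0.4]
finger_gap: 0.0263
finger_force: 50.1
```

Request:
send_rows --plan '[[[0, 0, -40, 0], [0, 0, -40, 0], [0, 0, -12, 0], [0, 0, -6, 0], [0, 0, 0, 0], [0, 0, 0, 0]]]'

```text
time_s: 6.08
ee_pos: [0.4823, 0.3862, 0.0357]
tool_rot: [[1.0, -0.003, 0.002], [-0.003, -1.0, 0.002], [0.002, -0.002, -1.0]]
contact_force: [-0.0, 1.0, -0.3]
finger_gap: 0.0258
finger_force: 50.2
```

Request:
send_rows --plan '[[[0, 0, 0, 0], [0, 0, 0, 0], [0, 0, 0, 0], [0, 0, 0, 0], [0, 0, 40, 0], [0, 0, 55, 0], [-10, -20, 55, 0], [-15, -60, 60, 0], [-15, -60, 20, 0], [0, 0, 0, 0]]]' --claw 0

```text
time_s: 7.32
ee_pos: [0.4473, 0.2587, 0.2482]
tool_rot: [[1.0, -0.011, 0.004], [-0.011, -1.0, -0.004], [0.004, 0.004, -1.0]]
contact_force: [-0.1, 0.7, 0.4]
finger_gap: 0.0854
finger_force: 0.0
```

Run:
```python
from h import *
print(np.round(r.sense()['ee_pos'],4)); snap('wrist','w2')
cv2.imwrite('pics/w2b.png',cv2.resize(cv2.imread('pics/w2.png'),(800,600),interpolation=cv2.INTER_CUBIC))
```

```text
[0.4473 0.2587 0.2482]
```

View pics/w2b.png

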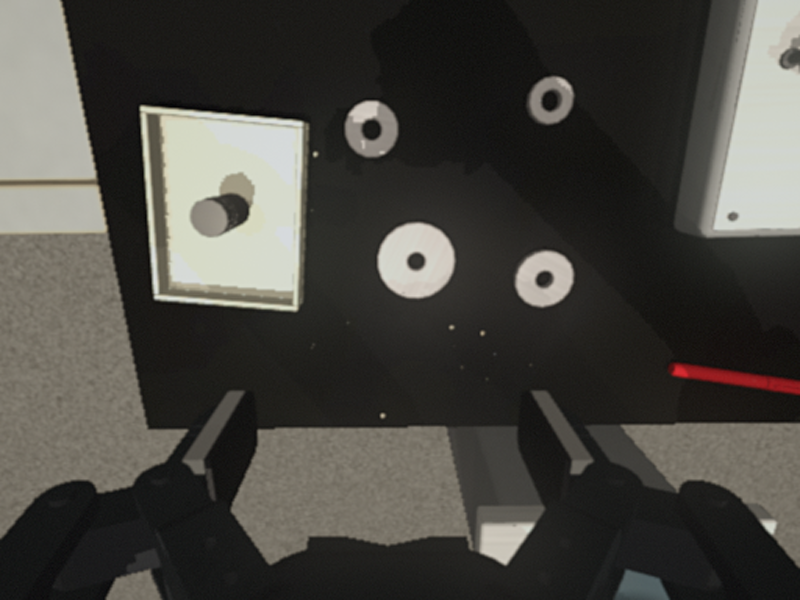

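The cap stands in the tray at (212,216). Rings are at (416,261), (544,279), (371,129) and (550,100), with the spindle at the edge near (790,58).

```bash
cat >> h.py <<'E'
def rings(fn,pts,f=1.5625,z=.01):
    g=cv2.cvtColor(cv2.imread(f'pics/{fn}.png'),cv2.COLOR_BGR2GRAY)
    n,l,st,ce=cv2.connectedComponentsWithStats((g>80).astype(np.uint8))
    for u,v in pts:
        i=l[int(v/f),int(u/f)]
        cs,_=cv2.findContours((l==i).astype(np.uint8),cv2.RETR_EXTERNAL,cv2.CHAIN_APPROX_NONE)
        w=np.array([px2w(fn,a,b,z)[:2] for a,b in max(cs,key=len)[:,0].astype(float)],np.float32)
        (cx,cy),rr=cv2.minEnclosingCircle(w);(ex,ey),ax,_=cv2.fitEllipse(w*1000)
        print('ring',np.round([cx,cy,2*rr],4),np.round([ex,ey,*ax],1))
E
python3 - <<'E'
from h import *
rings('w2',[(395,261),(528,279),(355,129),(537,100)])
print(px2w('w2',790/1.5625,56/1.5625,.156))
E
```

```text
ring [0.4411 0.2327 0.0678] [441.1 232.8  66.1  66.4]
ring [0.4239 0.1213 0.0521] [423.9 121.4  50.   50.6]
ring [0.5472 0.2685 0.0424] [547.1 268.5  40.5  41.2]
ring [0.5668 0.1294 0.0342] [566.5 129.4  32.4  33. ]
[0.56874683 0.06906107 0.156     ]
```

Request:
send_rows --plan '[[[-6.2, -26, -50, 0], [0, 0, -50, 0], [0, 0, -50, 0], [0, 0, -50, 0], [0, 0, -30, 0], [0, 0, -10, 0], [0, 0, 0, 0], [0, 0, 0, 0]]]'

```text
time_s: 8.38
ee_pos: [0.4408, 0.2392, 0.008]
tool_rot: [[1.0, -0.003, 0.002], [-0.003, -1.0, 0.002], [0.002, -0.002, -1.0]]
contact_force: [0.1, -0.5, -0.4]
finger_gap: 0.0854
finger_force: 0.0
```

Request:
send_rows --plan '[[[0.3, -6.4, 0, 0], [0, 0, -6, 0], [0, 0, -6, 0], [0, 0, 0, 0], [0, 0, 0, 0]]]'

```text
time_s: 9.0
ee_pos: [0.4399, 0.2316, -0.0054]
tool_rot: [[1.0, -0.003, -0.0], [-0.003, -1.0, 0.0], [-0.0, -0.0, -1.0]]
contact_force: [-0.3, 0.3, -0.3]
finger_gap: 0.0857
finger_force: 0.0
```

Request:
send_rows --plan '[[[0, 0, 0, 0], [0, 0, 0, 0], [0, 0, 0, 0], [0, 0, 0, 0], [0, 0, 0, 0], [0, 0, 0, 0]]]' --claw 1 --force 60

```text
time_s: 9.75
ee_pos: [0.4403, 0.2321, -0.004]
tool_rot: [[1.0, -0.002, 0.001], [-0.002, -1.0, -0.0], [0.001, 0.0, -1.0]]
contact_force: [-2.0, -0.9, 9.1]
finger_gap: 0.0632
finger_force: 63.3
```

Request:
send_rows --plan '[[[0, 0, 10, 0], [0, 0, 40, 0], [0, 0, 50, 0], [0, 0, 50, 0], [0, 0, 50, 0], [0, 0, 50, 0], [12, -46, 0, 0], [12, -46, 0, 0], [12, -46, 0, 0], [12, -46, 0, 0]]]'

```text
time_s: 11.0
ee_pos: [0.4873, 0.046, 0.2444]
tool_rot: [[1.0, -0.003, -0.001], [-0.003, -1.0, -0.0], [-0.001, 0.0, -1.0]]
contact_force: [0.1, 1.0, -2.6]
finger_gap: 0.0632
finger_force: 67.3
```

Request:
send_rows --plan '[[[6, -46, 0, 0], [6, -46, 0, 0], [0, 0, 0, 0], [0, 0, 0, 0], [0, 0, 0, 0]]]'

```text
time_s: 11.62
ee_pos: [0.4996, -0.0427, 0.2446]
tool_rot: [[1.0, -0.0, -0.0], [-0.0, -1.0, 0.001], [-0.0, -0.001, -1.0]]
contact_force: [0.1, -0.7, -1.5]
finger_gap: 0.0629
finger_force: 67.3
```

Run:
```python
from h import *
print(np.round(r.sense()['ee_pos'],4)); snap('wrist','w3')
cv2.imwrite('pics/w3b.png',cv2.resize(cv2.imread('pics/w3.png'),(800,600),interpolation=cv2.INTER_CUBIC))
```

```text
[ 0.4996 -0.0427  0.2446]
```

View pics/w3b.png

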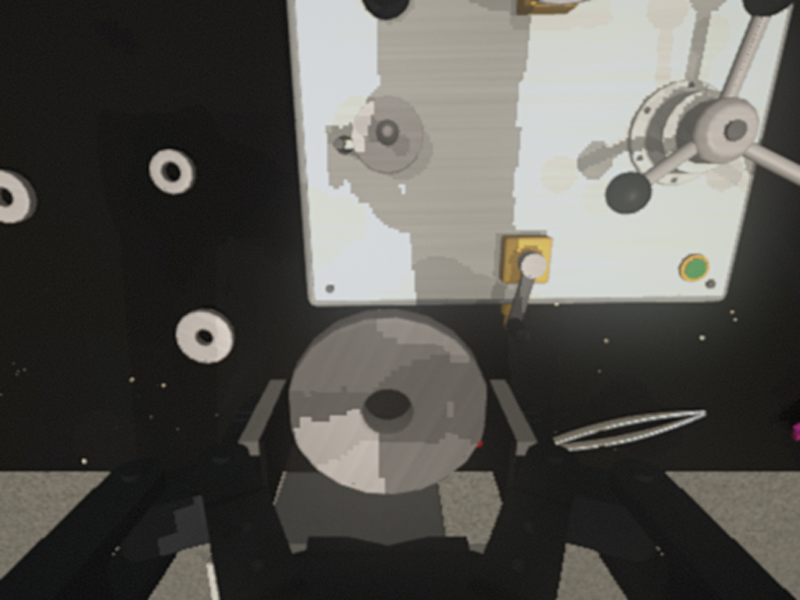

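The held ring's bore is at (388,404), the spindle tip at (387,129), the plate centre at (384,133) and the valve pin at (515,328). The pin hangs just in front of the tester edge.

Run:
```python
from h import *
f=1.5625;P=lambda u,v,z:px2w('w3',u/f,v/f,z).round(4)
print('tip',P(387,129,.156),'plate',P(385,132,.106));print('ring',P(388,403,.2586))
print('valve',P(533,263,.075),P(533,263,.085),'pin',P(515,328,.085), P(515,328,.095))
g=cv2.cvtColor(cv2.imread('pics/w3.png'),cv2.COLOR_BGR2GRAY)
cv2.imwrite('pics/c3.png',np.hstack([cv2.resize(g[60:120,200:280],None,fx=5,fy=5,interpolation=cv2.INTER_CUBIC),cv2.resize(np.clip(g[140:220,300:360]*2.,0,255).astype(np.uint8),(225,300),interpolation=cv2.INTER_CUBIC)]))
```

```text
tip [ 0.5911 -0.0436  0.156 ] plate [ 0.5918 -0.0424  0.106 ]
ring [ 0.5038 -0.0439  0.2586]
valve [ 0.5067 -0.1461  0.075 ] [ 0.5091 -0.1428  0.085 ] pin [ 0.4616 -0.1347  0.085 ] [ 0.4656 -0.1317  0.095 ]
```

View pics/c3.png

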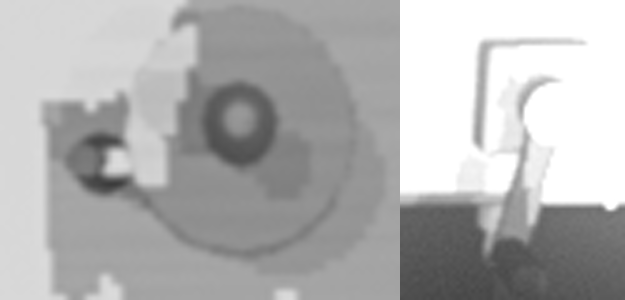

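Run:
```python
from h import *
f=1.5625;t=np.linspace(0,6.283,100);tcp=np.array([.4996,-.0427,.2446])
print('tip',px2w('w3',387.5/f,130.6/f,.156),'plate',px2w('w3',387.8/f,134.7/f,.106))
for dx in (0.001,.004):
  for nm,R,z in (('top',.033,.014),('bot',.033,.004),('boretop',.008,.014)):
    q=np.array([w2px('w3',tcp+[dx+R*np.cos(a),-.0012+R*np.sin(a),z]) for a in t])*f
    print(dx,nm,q.min(0).round(),q.max(0).round())
i=cv2.imread('pics/w3.png')[185:325,170:330]
cv2.imwrite('pics/c4.png',cv2.resize(i,None,fx=4,fy=4,interpolation=cv2.INTER_CUBIC))
```

```text
tip [ 0.59035924 -0.04383221  0.156     ] plate [ 0.59030903 -0.04402181  0.106     ]
0.001 top [286. 316.] [490. 495.]
0.001 bot [292. 305.] [484. 475.]
0.001 boretop [363. 390.] [413. 433.]
0.004 top [285. 307.] [491. 488.]
0.004 bot [292. 297.] [484. 468.]
0.004 boretop [363. 381.] [413. 425.]
```

View pics/c4.png

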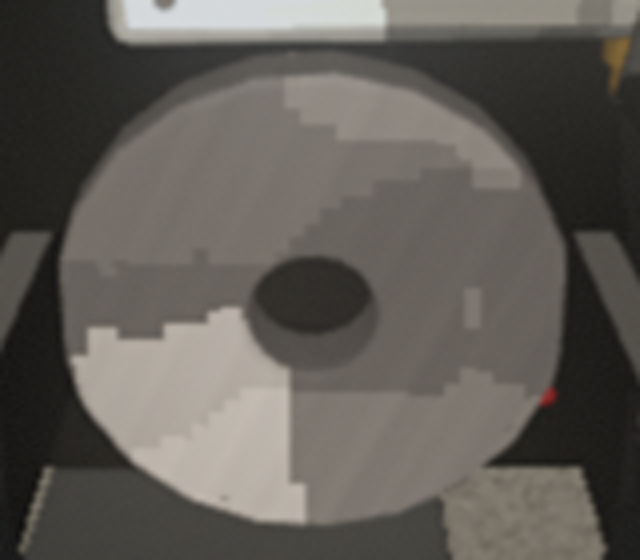

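Request:
send_rows --plan '[[[40, 0, 0, 0], [40, -0.2, -10, 0], [9.7, 0, -30, 0], [0, 0, -30, 0], [0, 0, 0, 0], [0, 0, 0, 0], [0, 0, 0, 0]]]'

```text
time_s: 12.55
ee_pos: [0.591, -0.0444, 0.1768]
tool_rot: [[1.0, -0.003, 0.004], [-0.003, -1.0, -0.0], [0.004, 0.0, -1.0]]
contact_force: [0.1, -0.0, -2.3]
finger_gap: 0.0631
finger_force: 67.3
```

Request:
send_rows --plan '[[[-1.5, 1.3, 0, 0], [0, 0, 0, 0], [0, 0, 0, 0], [0, 0, 0, 0]]]'

```text
time_s: 13.05
ee_pos: [0.5882, -0.0435, 0.1747]
tool_rot: [[1.0, -0.003, -0.0], [-0.003, -1.0, -0.0], [-0.0, 0.0, -1.0]]
contact_force: [-0.6, -0.1, -3.1]
finger_gap: 0.0634
finger_force: 67.3
```

Run:
```python
from h import *
for k in range(3):
    print(np.round(r.sense()['ee_pos'],4)); snap('wrist','w4')
i=cv2.imread('pics/w4.png')
K,T=load('w4');print(w2px('w4',[.5903,-.0439,.156]))
cv2.imwrite('pics/c5.png',cv2.resize(i[200:300,190:310],None,fx=5,fy=5,interpolation=cv2.INTER_CUBIC))
```

```text
[ 0.5882 -0.0435  0.1747]
[ 0.5882 -0.0435  0.1746]
[ 0.5881 -0.0435  0.1746]
[246.84128935 232.98160305]
```

View pics/c5.png

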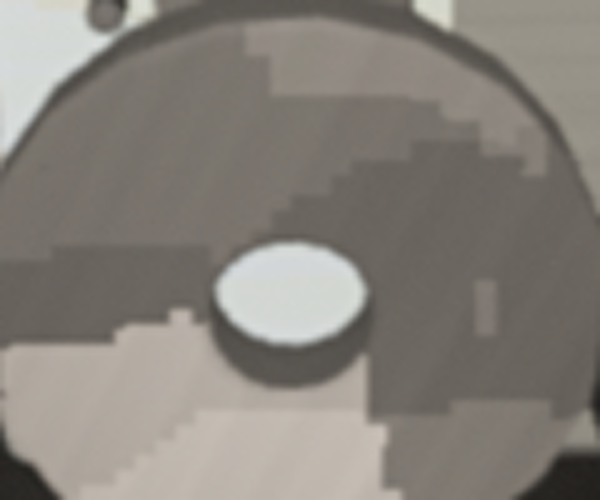

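Request:
send_rows --plan '[[[1.0, 0.5, 0, 0], [0, 0, -12, 0], [0, 0, -8, 0], [0, 0, -6, 0], [0, 0, -6, 0], [0, 0, 0, 0], [0, 0, 0, 0]]]'

```text
time_s: 14.08
ee_pos: [0.5895, -0.0429, 0.1429]
tool_rot: [[1.0, -0.003, 0.001], [-0.003, -1.0, 0.0], [0.001, -0.0, -1.0]]
contact_force: [-0.8, 0.4, -2.7]
finger_gap: 0.0635
finger_force: 67.3
```

Request:
send_rows --plan '[[[0, 0, -8, 0], [0, 0, -8, 0], [0, 0, -8, 0], [0, 0, -6, 0], [0, 0, 0, 0], [0, 0, -4, 0], [0, 0, -3, 0], [0, 0, 0, 0]]]'

```text
time_s: 15.08
ee_pos: [0.589, -0.043, 0.1055]
tool_rot: [[1.0, -0.003, -0.0], [-0.003, -1.0, 0.0], [-0.0, -0.0, -1.0]]
contact_force: [-0.0, -0.3, -2.0]
finger_gap: 0.0631
finger_force: 67.2
```

Request:
send_rows --plan '[[[0, 0, -2, 0], [0, 0, -1, 0], [0, 0, 0, 0], [0, 0, 0, 0]]]'

```text
time_s: 15.58
ee_pos: [0.5892, -0.043, 0.1028]
tool_rot: [[1.0, -0.003, 0.0], [-0.003, -1.0, -0.0], [0.0, 0.0, -1.0]]
contact_force: [-0.0, 0.1, -2.7]
finger_gap: 0.063
finger_force: 67.2
```

Request:
send_rows --plan '[[[0, 0, 0, 0], [0, 0, 0, 0], [0, 0, 0, 0], [0, 0, 0, 0], [0, 0, 15, 0], [0, 0, 30, 0], [0, 0, 40, 0], [0, 0, 30, 0]]]' --claw 0

```text
time_s: 16.58
ee_pos: [0.5901, -0.0427, 0.2208]
tool_rot: [[1.0, -0.003, 0.003], [-0.003, -1.0, -0.0], [0.003, 0.0, -1.0]]
contact_force: [0.8, -0.2, -0.4]
finger_gap: 0.0855
finger_force: 0.0
```

Request:
send_rows --plan '[[[-41.5, 41, 15, 0], [-41.5, 41, 15, 0], [-41.5, 41, 0, 0], [-40, 41, 0, 0], [0, 0, 0, 0], [0, 0, 0, 0]]]'

```text
time_s: 17.32
ee_pos: [0.4253, 0.1209, 0.2487]
tool_rot: [[1.0, -0.003, 0.002], [-0.003, -1.0, -0.001], [0.002, 0.001, -1.0]]
contact_force: [0.0, -0.6, -0.4]
finger_gap: 0.0855
finger_force: 0.0
```

```bash
cat >> h.py <<'E'
def auto(fn):
    g=cv2.cvtColor(cv2.imread(f'pics/{fn}.png'),cv2.COLOR_BGR2GRAY)
    for th in (50,80):
        cs,_=cv2.findContours((g>th).astype(np.uint8),cv2.RETR_EXTERNAL,cv2.CHAIN_APPROX_NONE)
        for c in cs:
            if len(c)<30: continue
            w=np.array([px2w(fn,a,b,.01)[:2] for a,b in c[:,0].astype(float)],np.float32)*1000
            (ex,ey),ax,_=cv2.fitEllipse(w)
            if 28<ax[0] and ax[1]<72 and ax[0]/ax[1]>.8: print(th,np.round([ex,ey,*ax],1))
def look(fn):
    print(np.round(r.sense()['ee_pos'],4)); snap('wrist',fn); auto(fn)
E
python3 -c "
from h import *
look('w5')"
```

```text
[0.4253 0.1209 0.2487]
50 [423.8 120.9  51.2  51.6]
50 [546.8 267.8  42.4  43.6]
50 [566.1 129.5  33.9  34.9]
80 [423.9 121.2  50.   50.1]
80 [547.  268.3  41.3  42. ]
80 [566.1 129.6  33.3  33.5]
```

Request:
send_rows --plan '[[[-1.2, 0.2, -50, 0], [0, 0, -55, 0], [0, 0, -55, 0], [0, 0, -50, 0], [0, 0, -25, 0], [0, 0, -10, 0], [0, 0, 0, 0], [0, 0, 0, 0], [0, 0, 0, 0]]]'

```text
time_s: 18.5
ee_pos: [0.4248, 0.1214, 0.0039]
tool_rot: [[1.0, -0.004, 0.003], [-0.004, -1.0, 0.0], [0.003, -0.0, -1.0]]
contact_force: [-0.1, -0.1, 1.0]
finger_gap: 0.0856
finger_force: 0.0
```

Request:
send_rows --plan '[[[-0.9, 0, -3, 0], [0, 0, -1, 0], [0, 0, 0, 0], [0, 0, 0, 0], [0, 0, 0, 0], [0, 0, 0, 0], [0, 0, 0, 0], [0, 0, 0, 0]]]' --claw 1 --force 60

```text
time_s: 19.5
ee_pos: [0.4226, 0.1213, -0.0005]
tool_rot: [[1.0, -0.003, -0.0], [-0.003, -1.0, -0.001], [-0.0, 0.001, -1.0]]
contact_force: [-2.9, -0.5, 8.5]
finger_gap: 0.0471
finger_force: 60.1
```

Request:
send_rows --plan '[[[0, 0, 10, 0], [0, 0, 40, 0], [0, 0, 55, 0], [0, 0, 55, 0], [0, 0, 50, 0], [42, -41, 0, 0], [42, -41, 0, 0], [42, -41, 0, 0], [40.6, -41.4, 0, 0], [0, 0, 0, 0]]]'

```text
time_s: 20.75
ee_pos: [0.5911, -0.0498, 0.2078]
tool_rot: [[1.0, -0.013, 0.0], [-0.013, -1.0, -0.001], [0.0, 0.001, -1.0]]
contact_force: [-0.3, 0.5, -1.3]
finger_gap: 0.0466
finger_force: 62.3
```

Request:
send_rows --plan '[[[0, 0, -20, 0], [0, 0, 0, 0], [0, 0, 0, 0], [0, 0, 0, 0]]]'

```text
time_s: 21.25
ee_pos: [0.5892, -0.0423, 0.1892]
tool_rot: [[1.0, -0.002, 0.001], [-0.002, -1.0, -0.0], [0.001, 0.0, -1.0]]
contact_force: [-0.6, 0.5, -1.7]
finger_gap: 0.0468
finger_force: 62.3
```

```bash
cat >> h.py <<'E'
def held(fn,zt):
    # bore of held ring: darkest-vs-face edges are unreliable, so match outer edge: fit model outline by gradient
    s=r.sense();tcp=np.array(s['ee_pos']);return tcp
E
python3 - <<'E'
from h import *
print(np.round(r.sense()['ee_pos'],4)); snap('wrist','w6')
i=cv2.imread('pics/w6.png')
cv2.imwrite('pics/c6.png',cv2.resize(i[180:320,160:340],None,fx=4,fy=4,interpolation=cv2.INTER_CUBIC))
t=np.linspace(0,6.283,100);tcp=r.sense()['ee_pos']
for nm,R,z in (('top',.025,.0105),('boretop',.008,.0105)):
    q=(np.array([w2px('w6',tcp+np.array([.001+R*np.cos(a),-.0008+R*np.sin(a),z])) for a in t])-[160,180])*4
    print(nm,q.min(0).round(),q.max(0).round())
E
```

```text
[ 0.5892 -0.0423  0.1892]
top [159. 139.] [545. 479.]
boretop [290. 263.] [414. 371.]
```

View pics/c6.png

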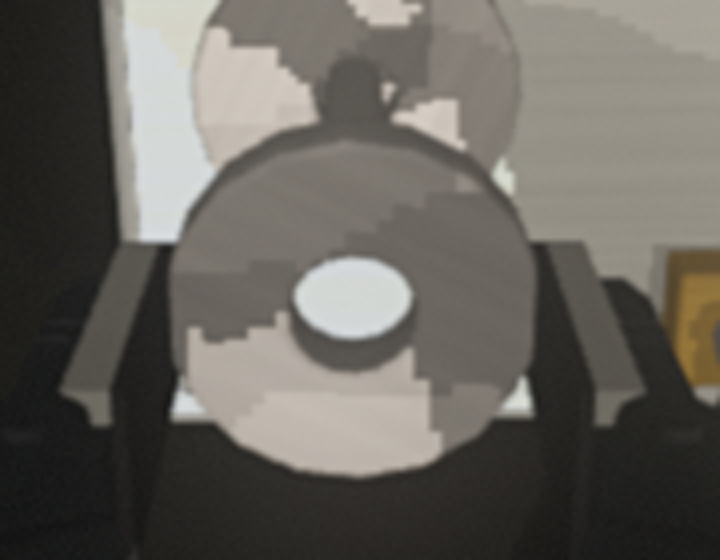

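The bore sits where the model predicts (353,314), and the 66 mm ring lies around the spindle behind it. Descending.

Request:
send_rows --plan '[[[0, -0.7, -20, 0], [0, 0, -10, 0], [0, 0, -10, 0], [0, 0, -8, 0], [0, 0, -8, 0], [0, 0, -8, 0], [0, 0, -4, 0], [0, 0, -2, 0], [0, 0, 0, 0], [0, 0, 0, 0]]]'

```text
time_s: 22.55
ee_pos: [0.5895, -0.0438, 0.1191]
tool_rot: [[1.0, -0.003, 0.001], [-0.003, -1.0, -0.0], [0.001, 0.0, -1.0]]
contact_force: [-0.4, -0.2, -1.5]
finger_gap: 0.0469
finger_force: 62.3
```

Request:
send_rows --plan '[[[0, 0.5, -2, 0], [0, 0, -1, 0], [0, 0, 0, 0], [0, 0, 0, 0]]]'

```text
time_s: 23.05
ee_pos: [0.5892, -0.0433, 0.1157]
tool_rot: [[1.0, -0.003, -0.0], [-0.003, -1.0, 0.0], [-0.0, -0.0, -1.0]]
contact_force: [0.3, 0.6, -1.2]
finger_gap: 0.0471
finger_force: 62.3
```

Request:
send_rows --plan '[[[0, 0, 0, 0], [0, 0, 0, 0], [0, 0, 0, 0], [0, 0, 0, 0], [0, 0, 15, 0], [0, 0, 30, 0], [0, 0, 40, 0], [0, 0, 30, 0], [-40, 55, 10, 0], [-40, 55, 10, 0]]]' --claw 0

```text
time_s: 24.3
ee_pos: [0.5166, 0.0578, 0.251]
tool_rot: [[1.0, -0.005, 0.003], [-0.005, -1.0, 0.001], [0.003, -0.001, -1.0]]
contact_force: [0.7, 1.0, 0.7]
finger_gap: 0.0855
finger_force: 0.0
```

Request:
send_rows --plan '[[[-10, 60, 0, 0], [0, 60, 0, 0], [30, 60, 0, 0], [15, 20, 0, 0], [0, 0, 0, 0], [0, 0, 0, 0]]]'

```text
time_s: 25.05
ee_pos: [0.5493, 0.2514, 0.2492]
tool_rot: [[1.0, -0.004, -0.0], [-0.004, -1.0, -0.001], [-0.0, 0.001, -1.0]]
contact_force: [0.0, -0.2, -0.1]
finger_gap: 0.0854
finger_force: 0.0
```

```bash
python3 -c "
from h import *
look('w7')"
```

```text
[0.5493 0.2514 0.2492]
50 [547.  268.5  43.3  43.5]
50 [566.2 130.   34.2  35.7]
80 [547.  268.6  41.8  42.3]
80 [566.1 129.8  33.4  34.2]
80 [695.4 307.9  63.1  70.5]
```

Request:
send_rows --plan '[[[-2.5, 17.2, -50, 0], [0, 0, -55, 0], [0, 0, -55, 0], [0, 0, -50, 0], [0, 0, -27, 0], [0, 0, -8, 0], [0, 0, 0, 0], [0, 0, 0, 0], [0, 0, 0, 0]]]'

```text
time_s: 26.22
ee_pos: [0.5469, 0.2655, 0.004]
tool_rot: [[1.0, -0.006, -0.001], [-0.006, -1.0, -0.006], [-0.001, 0.006, -1.0]]
contact_force: [-0.9, -5.3, -0.9]
finger_gap: 0.0859
finger_force: 2.3
```

Request:
send_rows --plan '[[[0, 0, 40, 0], [0, 0, 0, 0.18], [0, 0, 0, 0.18], [0, 0, 0, 0.18], [0, 0, 0, 0.18], [0, 0, 0, 0.18], [0, 0, 0, 0.18], [0, 0, 0, 0.18], [0, 0, 0, 0.18], [0, 0, 0, 0.13]]]'

```text
time_s: 27.48
ee_pos: [0.5485, 0.2706, 0.0459]
tool_rot: [[0.001, 1.0, 0.004], [1.0, -0.001, 0.003], [0.003, 0.004, -1.0]]
contact_force: [0.3, -0.1, -0.6]
finger_gap: 0.0851
finger_force: 0.0
```

```bash
python3 -c "
from h import *
look('w8');s=r.sense();print(s['q'][6],np.round(s['tool_rot'],3).tolist(),s['contact_force'])"
```

```text
[0.5485 0.2706 0.0459]
50 [547.2 269.8  41.   43.6]
80 [547.1 269.6  40.2  41.7]
-1.0408117770459964 [[-0.002, 1.0, 0.003], [1.0, 0.002, 0.003], [0.003, 0.003, -1.0]] [ 0.58311781  0.15298437 -0.47986301]
```

Request:
send_rows --plan '[[[-1.3, -1.5, -25, 0], [0, 0, -15, 0], [0, 0, -4, 0], [0, 0, 0, 0], [0, 0, 0, 0], [0, 0, 0, 0]]]'

```text
time_s: 28.28
ee_pos: [0.546, 0.2687, 0.0005]
tool_rot: [[0.004, 1.0, 0.001], [1.0, -0.004, 0.001], [0.001, 0.001, -1.0]]
contact_force: [-0.9, -0.4, -0.3]
finger_gap: 0.0856
finger_force: 0.0
```

Request:
send_rows --plan '[[[0, 0, 0, 0], [0, 0, 0, 0], [0, 0, 0, 0], [0, 0, 0, 0], [0, 0, 0, 0], [0, 0, 0, 0], [0, 0, 0, 0], [0, 0, 0, 0]]]' --claw 1

```text
time_s: 29.28
ee_pos: [0.5461, 0.2686, 0.0007]
tool_rot: [[0.004, 1.0, 0.001], [1.0, -0.004, 0.0], [0.0, 0.001, -1.0]]
contact_force: [-0.5, -0.5, 5.5]
finger_gap: 0.0391
finger_force: 59.8
```

Request:
send_rows --plan '[[[0, 0, 10, 0], [0, 0, 40, 0], [0, 0, 55, 0], [0, 0, 55, 0], [0, 0, 45, 0], [7.2, -52, 0, -0.175], [7.2, -52, 0, -0.175], [7.2, -52, 0, -0.175], [7.2, -52, 0, -0.175], [7.2, -52, 0, -0.175]]]'

```text
time_s: 30.52
ee_pos: [0.5811, 0.0066, 0.2047]
tool_rot: [[0.774, 0.634, -0.0], [0.634, -0.774, -0.0], [-0.0, -0.0, -1.0]]
contact_force: [0.8, -0.4, -0.3]
finger_gap: 0.0392
finger_force: 60.6
```

Request:
send_rows --plan '[[[7.1, -51.7, 0, -0.175], [0, 0, 0, -0.175], [0, 0, 0, -0.175], [0, 0, 0, -0.17], [0, 0, -15, 0], [0, 0, 0, 0], [0, 0, 0, 0], [0, 0, 0, 0]]]'

```text
time_s: 31.52
ee_pos: [0.5889, -0.0433, 0.19]
tool_rot: [[1.0, -0.002, 0.0], [-0.002, -1.0, 0.0], [0.0, -0.0, -1.0]]
contact_force: [-0.8, 0.2, -0.4]
finger_gap: 0.0387
finger_force: 60.6
```

```bash
cat >> h.py <<'E'
def bore(fn,zoff,R=.008,guess=(.001,-.0008),outer=None):
    """offset of held ring's centre from TCP by matching the top rim edges (image gradient) of bore and outer circle"""
    s=r.sense();tcp=np.array(s['ee_pos']);g=cv2.GaussianBlur(cv2.cvtColor(cv2.imread(f'pics/{fn}.png'),cv2.COLOR_BGR2GRAY),(0,0),.8)
    m=cv2.magnitude(cv2.Sobel(g,cv2.CV_32F,1,0),cv2.Sobel(g,cv2.CV_32F,0,1));m=np.minimum(m,60)
    t=np.linspace(0,2*np.pi,90);best=[]
    for dx in np.arange(-.005,.0051,.0005):
        for dy in np.arange(-.005,.0051,.0005):
            sc=0
            for RR in (R,outer):
                q=np.array([w2px(fn,tcp+np.array([dx+RR*np.cos(a),dy+RR*np.sin(a),zoff])) for a in t],np.float32)
                sc+=cv2.remap(m,q[None,:,0],q[None,:,1],cv2.INTER_LINEAR).mean()
            best.append((round(float(sc),1),round(dx*1e3,1),round(dy*1e3,1)))
    print(sorted(best)[-5:])
E
python3 - <<'E'
from h import *
bore('w6',.0105,outer=.025)  # uses present tcp: sanity only
s=r.sense();print(np.round(s['ee_pos'],4),np.round(s['tool_rot'][0],3)); snap('wrist','w9');bore('w9',.0095,outer=.021)
E
```

```text
[(106.4, np.float64(2.5), np.float64(0.5)), (106.7, np.float64(2.5), np.float64(-0.0)), (107.5, np.float64(2.0), np.float64(-0.5)), (108.8, np.float64(2.0), np.float64(0.5)), (110.7, np.float64(2.0), np.float64(-0.0))]
[ 0.5889 -0.0433  0.19  ] [ 1.    -0.002  0.   ]
[(108.1, np.float64(0.5), np.float64(-1.5)), (108.4, np.float64(1.0), np.float64(-1.5)), (108.7, np.float64(0.5), np.float64(-0.5)), (108.8, np.float64(1.0), np.float64(-1.0)), (110.1, np.float64(0.5), np.float64(-1.0))]
```

Request:
send_rows --plan '[[[0.7, 0.3, -15, 0], [0, 0, -10, 0], [0, 0, -8, 0], [0, 0, -8, 0], [0, 0, -8, 0], [0, 0, -6, 0], [0, 0, -4, 0], [0, 0, -2, 0], [0, 0, 0, 0], [0, 0, 0, 0]]]'

```text
time_s: 32.83
ee_pos: [0.5896, -0.0431, 0.1292]
tool_rot: [[1.0, -0.003, 0.001], [-0.003, -1.0, -0.0], [0.001, 0.0, -1.0]]
contact_force: [0.1, -0.1, -0.7]
finger_gap: 0.039
finger_force: 60.6
```

Down 1.5 mm, release, then to the 34 ring at (566,130).

Request:
send_rows --plan '[[[0, 0, -1.5, 0], [0, 0, 0, 0], [0, 0, 0, 0]]]'

```text
time_s: 33.2
ee_pos: [0.5894, -0.0431, 0.1274]
tool_rot: [[1.0, -0.003, 0.0], [-0.003, -1.0, -0.0], [0.0, 0.0, -1.0]]
contact_force: [-0.0, -0.1, 0.0]
finger_gap: 0.0392
finger_force: 60.6
```

Request:
send_rows --plan '[[[0, 0, 0, 0], [0, 0, 0, 0], [0, 0, 0, 0], [0, 0, 0, 0], [0, 0, 15, 0], [0, 0, 30, 0], [0, 0, 40, 0], [0, 0, 30, 0], [-10, 50, 0, 0], [-10, 50, 0, 0]]]' --claw 0

```text
time_s: 34.45
ee_pos: [0.5702, 0.0575, 0.2445]
tool_rot: [[1.0, -0.006, 0.003], [-0.006, -1.0, 0.0], [0.003, -0.0, -1.0]]
contact_force: [1.0, 0.3, -0.6]
finger_gap: 0.0857
finger_force: 0.0
```

Request:
send_rows --plan '[[[-4, 50, 0, 0], [0, 23, 0, 0], [0, 0, 0, 0], [0, 0, 0, 0]]]'

```text
time_s: 34.95
ee_pos: [0.566, 0.1281, 0.2428]
tool_rot: [[1.0, -0.005, 0.001], [-0.005, -1.0, -0.001], [0.001, 0.001, -1.0]]
contact_force: [-0.3, -0.3, -0.1]
finger_gap: 0.0852
finger_force: 0.0
```

```bash
python3 -c "
from h import *
look('w10')"
```

```text
[0.566  0.1281 0.2428]
50 [566.5 129.3  34.8  35.1]
80 [566.5 129.5  33.8  34.2]
```

Request:
send_rows --plan '[[[0.2, 1, -50, 0], [0, 0, -55, 0], [0, 0, -55, 0], [0, 0, -50, 0], [0, 0, -23, 0], [0, 0, -7, 0], [0, 0, 0, 0], [0, 0, 0, 0], [0, 0, 0, 0]]]'

```text
time_s: 36.12
ee_pos: [0.567, 0.1312, 0.004]
tool_rot: [[1.0, -0.003, 0.003], [-0.003, -1.0, 0.0], [0.003, -0.0, -1.0]]
contact_force: [0.8, -0.1, -0.5]
finger_gap: 0.0855
finger_force: 0.0
```

Request:
send_rows --plan '[[[0, 0, 0, 0], [0, 0, 0, 0], [0, 0, 0, 0], [0, 0, 0, 0], [0, 0, 0, 0], [0, 0, 0, 0], [0, 0, 0, 0], [0, 0, 0, 0], [0, 0, 0, 0]]]' --claw 1

```text
time_s: 37.25
ee_pos: [0.5658, 0.1309, 0.003]
tool_rot: [[1.0, -0.003, 0.0], [-0.003, -1.0, -0.0], [0.0, 0.0, -1.0]]
contact_force: [-1.8, -0.6, 6.7]
finger_gap: 0.0307
finger_force: 58.9
```

Request:
send_rows --plan '[[[0, 0, 10, 0], [0, 0, 40, 0], [0, 0, 55, 0], [0, 0, 55, 0], [0, 0, 45, 0], [6, -44, 0, 0], [6, -43, 0, 0], [6, -43, 0, 0], [5.4, -43.8, 0, 0], [0, 0, 0, 0]]]'

```text
time_s: 38.5
ee_pos: [0.589, -0.0496, 0.2068]
tool_rot: [[1.0, -0.013, -0.001], [-0.013, -1.0, -0.003], [-0.001, 0.003, -1.0]]
contact_force: [-0.4, -0.4, -1.0]
finger_gap: 0.0306
finger_force: 59.5
```

Request:
send_rows --plan '[[[0, 0, -15, 0], [0, 0, 0, 0], [0, 0, 0, 0], [0, 0, 0, 0]]]'

```text
time_s: 39.0
ee_pos: [0.5892, -0.0418, 0.1927]
tool_rot: [[1.0, -0.001, 0.001], [-0.001, -1.0, 0.0], [0.001, -0.0, -1.0]]
contact_force: [0.5, 1.2, -0.9]
finger_gap: 0.0307
finger_force: 59.5
```

Run:
```python
from h import *
s=r.sense();print(np.round(s['ee_pos'],4),s['finger_gap']); snap('wrist','w11');bore('w11',.007,outer=.017)
```

```text
[ 0.5892 -0.0418  0.1927] 0.03074380795480556
[(106.4, np.float64(0.5), np.float64(-0.5)), (107.0, np.float64(1.0), np.float64(-1.5)), (107.1, np.float64(1.0), np.float64(-0.0)), (107.3, np.float64(0.5), np.float64(-1.0)), (107.4, np.float64(1.0), np.float64(-1.0))]
```

Request:
send_rows --plan '[[[0.3, -1.1, -15, 0], [0, 0, -10, 0], [0, 0, -8, 0], [0, 0, -8, 0], [0, 0, -6, 0], [0, 0, -3, 0], [0, 0, 0, 0], [0, 0, 0, 0]]]'

```text
time_s: 40.05
ee_pos: [0.5897, -0.044, 0.1428]
tool_rot: [[1.0, -0.003, 0.001], [-0.003, -1.0, -0.0], [0.001, 0.0, -1.0]]
contact_force: [-0.1, -0.1, -0.5]
finger_gap: 0.0302
finger_force: 59.5
```

Request:
send_rows --plan '[[[0, 0.6, -2.5, 0], [0, 0, 0, 0], [0, 0, 0, 0]]]'

```text
time_s: 40.42
ee_pos: [0.5893, -0.0434, 0.1399]
tool_rot: [[1.0, -0.003, 0.0], [-0.003, -1.0, -0.0], [0.0, 0.0, -1.0]]
contact_force: [0.3, 0.3, -0.1]
finger_gap: 0.0305
finger_force: 59.5
```

Request:
send_rows --plan '[[[0, 0, 0, 0], [0, 0, 0, 0], [0, 0, 0, 0], [0, 0, 0, 0], [0, 0, 15, 0], [0, 0, 30, 0], [0, 0, 40, 0], [0, 0, 30, 0], [-40, -25, 0, 0], [-50, -30, 0, 0]]]' --claw 0

```text
time_s: 41.68
ee_pos: [0.5, -0.0978, 0.2568]
tool_rot: [[1.0, -0.0, 0.004], [-0.0, -1.0, 0.0], [0.004, -0.0, -1.0]]
contact_force: [-0.1, -0.7, 0.5]
finger_gap: 0.0853
finger_force: 0.0
```

Request:
send_rows --plan '[[[-50, -30, 0, 0], [0, 0, 0, 0], [0, 0, 0, 0], [0, 0, 0, 0]]]' --claw 1

```text
time_s: 42.18
ee_pos: [0.451, -0.127, 0.2558]
tool_rot: [[1.0, -0.0, 0.002], [-0.0, -1.0, 0.0], [0.002, -0.0, -1.0]]
contact_force: [0.5, 0.7, 0.7]
finger_gap: 0.0124
finger_force: 0.0
```

Run:
```python
from h import *
s=r.sense();print(np.round(s['ee_pos'],4)); snap('wrist','w12'); snap('scene','s12')
a=cv2.imread('pics/w12.png');b=cv2.imread('pics/s12.png')[130:240,200:340]
a=a[0:280];b=cv2.resize(b,None,fx=2.545,fy=2.545,interpolation=cv2.INTER_CUBIC)[:280,:]
print(a.shape,b.shape);o=np.hstack([a[:,100:512],b]);cv2.imwrite('pics/v12.png',o)
```

```text
[ 0.451  -0.127   0.2558]
(280, 512, 3) (280, 356, 3)
```

View pics/v12.png

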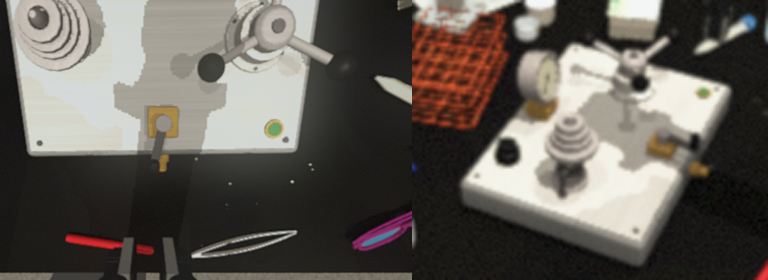

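The stack is four rings in order, concentric on the spindle. The valve lever's axis is at wrist pixel (263,122), with the pin at the wrist's (255,165) and the scene's (311,183).

Run:
```python
from h import *
def tri(L):
    A=np.zeros((3,3));b=np.zeros(3)
    for fn,u,v in L:
        K,T=load(fn);d=T[:3,:3]@np.linalg.solve(K,[u,v,1.]);d/=np.linalg.norm(d);M=np.eye(3)-np.outer(d,d);A+=M;b+=M@T[:3,3]
    p=np.linalg.solve(A,b);print(p.round(4),[(w2px(fn,p)-[u,v]).round(1).tolist() for fn,u,v in L]);return p
tri([('w3',515/1.5625,328/1.5625),('s12',311,183)])
tri([('w12',255,165),('s12',311,183)])
tri([('w3',533/1.5625,263/1.5625),('w12',263,122)])
big=lambda n,x0,y0,w,h:cv2.resize(np.clip(cv2.imread(f'pics/{n}.png')[y0:y0+h,x0:x0+w]*1.8,0,255).astype(np.uint8),(400,400),interpolation=cv2.INTER_CUBIC)
cv2.imwrite('pics/v13.png',np.hstack([big('w12',230,100,80,80),big('s12',280,160,50,50)]))
```

```text
[ 0.4638 -0.1333  0.0965] [[1.7, 2.1], [-0.8, 0.4]]
[ 0.4634 -0.1361  0.096 ] [[0.5, 1.0], [-0.4, 0.1]]
[ 0.5079 -0.1443  0.0803] [[-0.1, 0.1], [0.1, -0.1]]
```

View pics/v13.png

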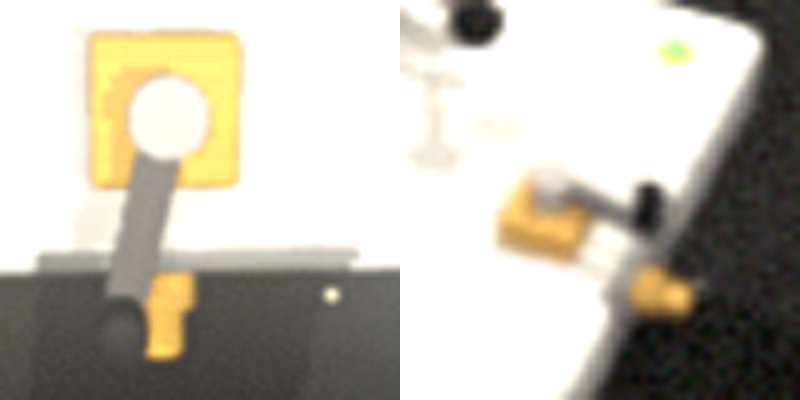

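Request:
send_rows --plan '[[[11, -8, -40, 0], [0, 0, -45, 0], [0, 0, -45, 0], [0, 0, -30, 0], [0, 0, -10, 0], [0, 0, -4, 0], [0, 0, 0, 0], [0, 0, 0, 0]]]' --claw 0.5

```text
time_s: 43.28
ee_pos: [0.4615, -0.1367, 0.0821]
tool_rot: [[1.0, -0.003, 0.002], [-0.003, -1.0, -0.001], [0.002, 0.001, -1.0]]
contact_force: [-0.8, -0.2, 0.1]
finger_gap: 0.0426
finger_force: 0.0
```

Request:
send_rows --plan '[[[0, 0, 0, 0], [0, 0, 0, 0], [0, 0, 0, 0], [0, 0, 0, 0], [0, 0, 0, 0], [0, 0, 0, 0]]]' --claw 1 --force 30

```text
time_s: 44.02
ee_pos: [0.4604, -0.1363, 0.0815]
tool_rot: [[1.0, -0.003, -0.0], [-0.003, -1.0, -0.0], [-0.0, 0.0, -1.0]]
contact_force: [-1.9, 0.8, 6.3]
finger_gap: 0.0106
finger_force: 29.3
```

Request:
send_rows --plan '[[[2.1, 7.5, 0, 0], [3.3, 7.1, 0, 0], [4.5, 6.4, 0, 0], [5.5, 5.5, 0, 0], [6.4, 4.5, 0, 0], [7.1, 3.3, 0, 0], [7.6, 2, 0, 0], [7.7, 0.7, 0, 0], [0, 0, 0, 0], [0, 0, 0, 0]]]'

```text
time_s: 45.28
ee_pos: [0.5045, -0.099, 0.0813]
tool_rot: [[1.0, -0.004, -0.0], [-0.004, -1.0, 0.0], [-0.0, -0.0, -1.0]]
contact_force: [-1.1, 1.4, 5.9]
finger_gap: 0.0105
finger_force: 29.7
```

Request:
send_rows --plan '[[[3, 0, 0, 0], [0, 0, 0, 0], [0, 0, 0, 0]]]'

```text
time_s: 45.65
ee_pos: [0.507, -0.0987, 0.0813]
tool_rot: [[1.0, -0.003, -0.001], [-0.003, -1.0, 0.001], [-0.001, -0.001, -1.0]]
contact_force: [-2.5, 0.9, 6.5]
finger_gap: 0.0103
finger_force: 29.8
```

Request:
send_rows --plan '[[[0, 0, 0, 0], [0, 0, 0, 0], [0, 0, 0, 0], [0, 0, 15, 0], [0, 0, 40, 0], [0, 0, 50, 0], [0, 0, 50, 0], [-40, -20, 20, 0], [-20, -10, 0, 0], [0, 0, 0, 0]]]' --claw 0.4

```text
time_s: 46.9
ee_pos: [0.4465, -0.1306, 0.2569]
tool_rot: [[1.0, -0.006, 0.001], [-0.006, -1.0, -0.003], [0.001, 0.003, -1.0]]
contact_force: [0.2, -0.7, 0.1]
finger_gap: 0.0513
finger_force: 0.0
```

Run:
```python
from h import *
s=r.sense();print(np.round(s['ee_pos'],4)); snap('wrist','w14')
cv2.imwrite('pics/v14.png',cv2.resize(cv2.imread('pics/w14.png')[:260],None,fx=1.5625,fy=1.5625,interpolation=cv2.INTER_CUBIC))
```

```text
[ 0.4465 -0.1306  0.2569]
```

View pics/v14.png

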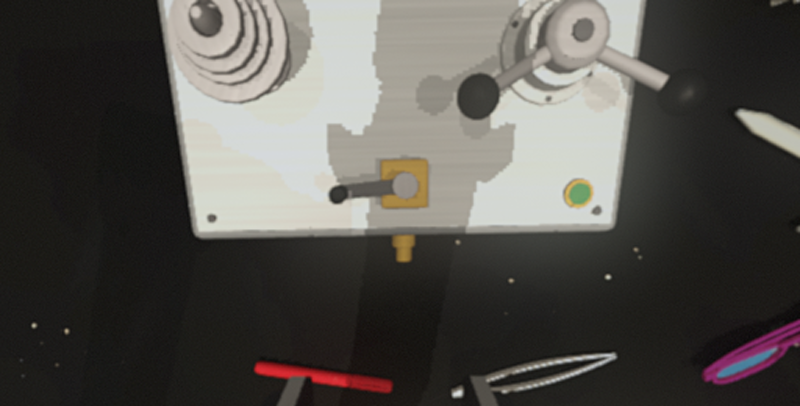

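The lever now points left, with its pin at (338,194) and axis at (404,185). The capstan hub is at (580,29), with balls at (478,96) and (683,91).

Run:
```python
from h import *
f=1.5625;P=lambda u,v,z:px2w('w14',u/f,v/f,z).round(4)
p=P(338,194,.096);a=P(404,185,.0803);print(p,a,np.arctan2(p[1]-a[1],-(p[0]-a[0])))
B=[P(478,96,.112),P(683,91,.112)];h=P(582,29,.106);print(B,h,[np.arctan2(*(b-h)[[1,0]]) for b in B])
```

```text
[ 0.5021 -0.1004  0.096 ] [ 0.5065 -0.144   0.0803] 1.4702194093400496
[array([ 0.5583, -0.1855,  0.112 ]), array([ 0.5601, -0.304 ,  0.112 ])] [ 0.5933 -0.2437  0.106 ] [np.float64(2.112225927732046), np.float64(-2.07408505704155)]
```

Request:
send_rows --plan '[[[40, -45, 0, 0], [41, -45.6, 0, 0], [0, 0, -30, 0], [0, 0, -40, 0], [0, 0, -40, 0], [0, 0, -30, 0], [0, 0, -10, 0], [0, 0, 0, 0], [0, 0, 0, 0]]]' --claw 1

```text
time_s: 48.08
ee_pos: [0.5302, -0.2201, 0.1075]
tool_rot: [[1.0, -0.003, 0.003], [-0.003, -1.0, -0.001], [0.003, 0.001, -1.0]]
contact_force: [0.1, 0.9, -0.9]
finger_gap: -0.0001
finger_force: 0.0
```

Now I'll move to the 150° point and push the first 180°.

Request:
send_rows --plan '[[[2.6, 9.6, 0, 0], [15.2, 18.1, 0, 0], [20.4, 11.8, 0, 0], [23.3, 4.1, 0, 0], [0, 0, 0, 0]]]'

```text
time_s: 48.7
ee_pos: [0.5918, -0.175, 0.1069]
tool_rot: [[1.0, -0.002, 0.003], [-0.002, -1.0, 0.001], [0.003, -0.001, -1.0]]
contact_force: [-0.8, -0.2, -0.1]
finger_gap: 0.0001
finger_force: 0.0
```

Request:
send_rows --plan '[[[23.3, -5, 0, 0], [20.4, -11.8, 0, 0], [15.2, -18.1, 0, 0], [8.1, -22.2, 0, 0], [0, -23.6, 0, 0], [-8.1, -22.2, 0, 0], [-15.2, -18.1, 0, 0]]]'

```text
time_s: 49.58
ee_pos: [0.6344, -0.2977, 0.1065]
tool_rot: [[1.0, -0.003, 0.004], [-0.003, -1.0, 0.001], [0.004, -0.001, -1.0]]
contact_force: [1.8, 2.7, -1.1]
finger_gap: 0.0001
finger_force: 1.3
```

Run:
```python
from h import *
s=r.sense();print(np.round(s['ee_pos'],4)); snap('wrist','w15')
f=1;K,T=load('w15');A=np.array([.5915,-.2445,.112])
cap=[np.degrees(np.arctan2(s['ee_pos'][1]-A[1],s['ee_pos'][0]-A[0]))];print('tool angle',cap)
snap('top','t15');snap('scene','s15')
g=cv2.cvtColor(cv2.imread('pics/s15.png'),cv2.COLOR_BGR2GRAY).astype(float)
for fn in ('s15','t15'):
    g=cv2.cvtColor(cv2.imread(f'pics/{fn}.png'),cv2.COLOR_BGR2GRAY).astype(float)
    sc=[]
    for d in range(0,120,5):
        v=[g[int(round(q[1])),int(round(q[0]))] for a in (0,120,240) for q in [w2px(fn,A+.068*np.array([np.cos(np.radians(d+a)),np.sin(np.radians(d+a)),0]))]]
        sc.append((round(sum(v)),d,[round(x) for x in v]))
    print(fn,sorted(sc)[:5])
```

```text
[ 0.6344 -0.2977  0.1065]
tool angle [np.float64(-51.108892257488506)]
s15 [(92, 45, [30, 41, 21]), (109, 40, [42, 43, 24]), (114, 50, [31, 38, 45]), (136, 35, [54, 27, 55]), (159, 5, [14, 118, 27])]
t15 [(88, 40, [30, 34, 24]), (122, 45, [35, 65, 22]), (173, 35, [119, 33, 21]), (237, 50, [63, 157, 17]), (438, 30, [214, 209, 15])]
```

Request:
send_rows --plan '[[[-20.4, -11.8, 0, 0], [-23.3, -4.1, 0, 0], [-23.3, 4.1, 0, 0], [-20.4, 11.8, 0, 0], [-15.2, 18.1, 0, 0], [-8.1, 22.2, 0, 0], [0, 23.6, 0, 0], [8.1, 22.2, 0, 0], [15.2, 18.1, 0, 0], [0, 0, 0, 0]]]'

```text
time_s: 50.98
ee_pos: [0.5474, -0.1924, 0.1067]
tool_rot: [[1.0, -0.0, 0.002], [-0.0, -1.0, -0.001], [0.002, 0.001, -1.0]]
contact_force: [0.7, 0.2, -0.6]
finger_gap: -0.0001
finger_force: 0.0
```

Request:
send_rows --plan '[[[20.4, 11.8, 0, 0], [23.3, 4.1, 0, 0], [23.3, -4.1, 0, 0], [20.4, -11.8, 0, 0], [15.2, -18.1, 0, 0], [8.1, -22.2, 0, 0], [0, -23.6, 0, 0], [-8.1, -22.2, 0, 0], [-15.2, -18.1, 0, 0], [0, 0, 0, 0]]]'

```text
time_s: 52.22
ee_pos: [0.6312, -0.3023, 0.1056]
tool_rot: [[1.0, -0.008, -0.002], [-0.008, -1.0, -0.004], [-0.002, 0.004, -1.0]]
contact_force: [-0.7, -0.9, 0.8]
finger_gap: 0.0002
finger_force: 0.0
```

Request:
send_rows --plan '[[[-20.4, -11.8, 0, 0], [-23.3, -4.1, 0, 0], [-23.3, 4.1, 0, 0], [-20.4, 11.8, 0, 0], [-15.2, 18.1, 0, 0], [-8.1, 22.2, 0, 0], [0, 23.6, 0, 0], [8.1, 22.2, 0, 0], [0, 0, 0, 0]]]'

```text
time_s: 53.35
ee_pos: [0.532, -0.2103, 0.1069]
tool_rot: [[1.0, 0.0, 0.001], [0.0, -1.0, -0.001], [0.001, 0.001, -1.0]]
contact_force: [0.2, -0.8, 0.8]
finger_gap: 0.0001
finger_force: 0.0
```

Run:
```python
from h import *
s=r.sense();A=np.array([.5915,-.2445,.112]);print(np.degrees(np.arctan2(s['ee_pos'][1]-A[1],s['ee_pos'][0]-A[0])))
for fn,n in (('s16','scene'),('t16','top')):
    snap(n,fn);g=cv2.cvtColor(cv2.imread(f'pics/{fn}.png'),cv2.COLOR_BGR2GRAY).astype(float)
    sc=[]
    for d in range(0,120,5):
        v=[g[int(round(q[1])),int(round(q[0]))] for a in (0,120,240) for q in [w2px(fn,A+.068*np.array([np.cos(np.radians(d+a)),np.sin(np.radians(d+a)),0]))]]
        sc.append((round(sum(v)),d,[round(x) for x in v]))
    print(fn,sorted(sc)[:4])
```

```text
150.0988760675844
s16 [(67, 5, [23, 19, 25]), (74, 10, [23, 20, 31]), (108, 15, [24, 26, 58]), (139, 0, [27, 88, 24])]
t16 [(175, 10, [24, 36, 115]), (179, 15, [32, 54, 93]), (214, 5, [47, 33, 134]), (289, 20, [98, 66, 125])]
```

Request:
send_rows --plan '[[[-8, -10, 0, 0], [-10, -2, 15, 0], [0, 0, 45, 0], [0, 0, 50, 0], [-30, 0, 40, 0], [-30, 0, 0, 0], [0, 0, 0, 0], [0, 0, 0, 0], [0, 0, 0, 0]]]'

```text
time_s: 54.58
ee_pos: [0.4536, -0.2231, 0.2558]
tool_rot: [[1.0, -0.003, 0.0], [-0.003, -1.0, 0.001], [0.0, -0.001, -1.0]]
contact_force: [0.7, -0.5, 0.2]
finger_gap: -0.0001
finger_force: 0.0
```

Run:
```python
from h import *
snap('wrist','w17');snap('scene','s17')
s=cv2.imread('pics/s17.png');s0=cv2.imread('pics/s12.png')
big=lambda i:cv2.resize(i[165:215,230:290],(400,333),interpolation=cv2.INTER_CUBIC)
w=cv2.resize(cv2.imread('pics/w17.png')[:170],(800,266))
cv2.imwrite('pics/v17.png',np.vstack([np.hstack([big(s0),big(s)]),w]))
```

```text
(no output)
```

View pics/v17.png

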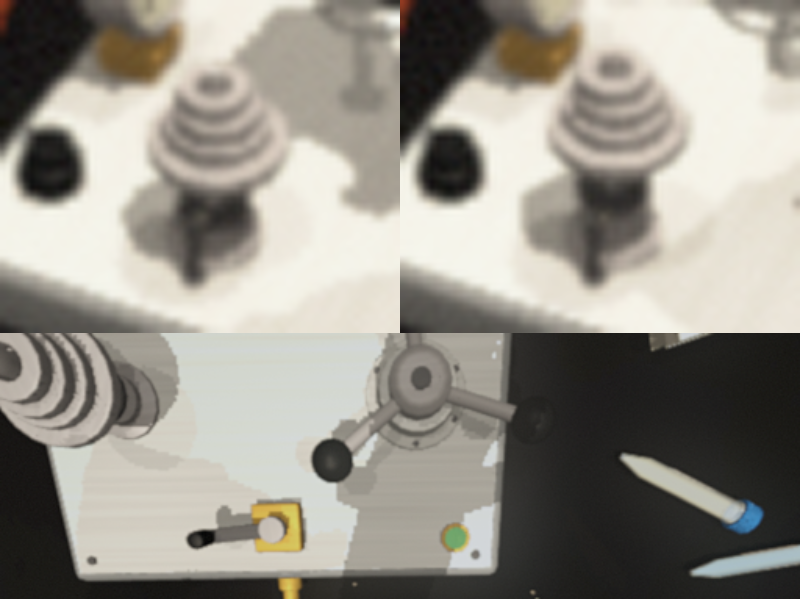

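The stack has risen intact by about 3 pixels (crop rows 85 to 65) and the lever is closed. I'll check that against a 10 mm rise.

Run:
```python
from h import *
print(w2px('s17',[.5903,-.0439,.146])-w2px('s17',[.5903,-.0439,.156]))
a,b=[cv2.cvtColor(cv2.imread(f'pics/{n}.png'),cv2.COLOR_BGR2GRAY).astype(np.float32) for n in('s12','s17')]
t=a[171:196,250:276]
# subpixel: upsample and match
U=lambda i:cv2.resize(i,None,fx=8,fy=8,interpolation=cv2.INTER_CUBIC)
m=cv2.matchTemplate(U(b[160:200,240:286]),U(t),cv2.TM_CCOEFF_NORMED);_,v,_,l=cv2.minMaxLoc(m);print(v,l[0]/8-10,l[1]/8-11)
print(r.hand_in())
```

```text
[0.01180967 2.52587056]
0.7471516132354736 0.125 -2.0
the job is handed in; nothing more can be done
None
```

I handed the job in; I have no verdict from the judge. The cap is in the tray, the valve is closed at about 1.5 rad, and the 66, 50, 42 and 34 mm weights are stacked in order. I turned the capstan about 713° by commanded motion, but the final image check of the flange rise was coarse: 2.0 to 3 pixels, against 2.5 expected for 10 mm.

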